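# Release the jar from a gravity-feed dispenser with its momentary toggle

## Robot

A 7-joint arm with a two-finger parallel gripper is mounted at the origin on the work surface. World frame = base frame: x ahead of the robot, y to its left, z up, the work surface at z = 0. Lengths are in m, angles in rad, forces in N, time in s.
With the tool pointing down it reaches from about 0.35 to 0.9 m from the base axis. Payload 8.1 kg.
Tool frame: the origin (TCP) lies at the very end of the fingers, on their centre line; the grasp point (between the pads) lies arm.hold_point_z behind it (arm.hold_point_z is the distance from the TCP to the grasp point, in m); z points along the fingers, y is the line along which they close (so a half turn about z gives the same grasp; the last joint's range is limited). The gripper opens to 92 mm and grips with 3 to 60 N. Pads are 19 mm wide; open, the fingers measure 130 mm over their backs; the gripper's body (75 mm by 190 mm) begins 47 mm behind the grasp point.
Start: joints at [1.198, 0.434, 0.025, 1.573, -0.012, 1.134, -0.075], TCP at [0.167, -0.602, 0.199] pointing down, gripper open.
Joint ranges: [-2.62, 2.62], [-0.44, 2.09], [-1.27, 1.32], [0.08, 2.57], [-1.32, 4.46], [0.12, 2], [-2.74, 2.74]. Speed limits (rad/s): [2.22, 2.22, 3.01, 3.01, 3.14, 3.14, 3.14].

## Interface

Orientations are given as a rotation vector (axis times angle).
In Python, from cell import arm, vision, job, cut_out gives the robot as it stands. The module is installed in compiled form; this text tells all that it offers.
- The arm moves only by the tool play_rows, never from a script. Its argument "increments" is text: rows parted by semicolons, each of 5 numbers parted by spaces: the shift along the tool's x, y, z in cm, then the turn about the tool's z in degrees, then the opening, from -1 (shut) to 1 (fully open), so that 0 is half open. A call has 1 to 5 rows; each row shifts and turns the commanded pose from where the row before left it, along the tool's axes as they then stand; what a row does not reach is not made up. A row lasts 1/12 s, in which the tool goes at most 41.7 mm and 7.16 degrees, less where a joint would pass 70% of its speed; a pose out of reach is approached as far as the arm can. A call is refused whole if a number of a shift passes 4.17 or a number of a turn 7.16, either way. A call with a gripper value outside its range is refused whole. The fingers move at their own pace and stop on an object; "grip_force" is the grip in N (left out, the last holds). Time passes only in rows, so rows that do not move let the fingers close. It gives the time, the measured TCP pose, the force, the opening and the grip force at its end, in the units of the state.
- arm.observe(): the state, without advancing time (a new reading comes with each control period).
- vision.get_image(name): name is "scene" or "top"; returns a dict with "frame" (480x640x3 uint8, red, green, blue), "z_map" (480x640 float32, m along the optical axis (not along the pixel's ray), 0 where there is no reading), "mtx" (3x3 intrinsics, pixels), "cam_to_world" (4x4, takes a point from camera to world coordinates). Camera axes: x right, y up, looking along -z (the intrinsics and any distortion apply to the point x, -y, -z); pixel columns grow to the right and rows downward; lengths in m; the calibration is good to about 2 mm. A picture is of the moment at which its call begins.
- job.sign_off(): hands the job in; it is judged then, once.
Trained networks look in a picture, given as the dict that the camera call returned (one of the last four; its "shot" number tells which), for a name from the list of things; names that differ only in an ending like _2 or _b are one class to them, and where a whole thing is asked for, a point or a joint stands for the part that bears it (a point fixed in the world has none). Each returns a list of dicts, best first, with "confidence" (0 to 1); they miss things now and then, are a little off and sometimes report something else, mostly with a low value. They report only what shows in the picture. A call takes as long as a camera call. They do not tell look-alikes from the thing itself.
- cut_out(query, picture): "mask" (480x640 bool, what is visible of it) and "point" ([row, column] in pixels, amid what is visible of it).
The state is a dict: "clock": time; "joints": joint angles; "dq": joint speeds; "joint_efforts": joint torques, N m; "position": TCP position; "ee_rot": TCP orientation; "force": force on the tool from outside, world axes, zero at the start; "ft_torque": the same for the moment, N m; "width": opening from 0.0 (shut) to 1.0 (fully open); "gripper_force": force on a finger pad.
Only numpy, scipy, OpenCV 4.12 (cv2) and the standard library are available. Lean on these libraries where they do the work, as an engineer would, in place of code of your own. Each camera call takes 0.05 s, during which the arm holds its last target. There are 200 camera calls.

## Task

The packer needs the jar from the two-lane dispenser: with a fingertip push the white spring-centred toggle sideways towards the lane in which the jar lies, past the soft free play and into the firm spring so that the gate drops, and hold it until the jar lies in the black crate. Then let the toggle spring back to the middle. Do not force the toggle against its stop, do not touch the jar or the can in the lanes, and leave the can and the goods standing around where they are.

Things in the scene. Friction and masses are not known exactly. Their poses are not given: they have to be found in the camera images.
- dispenser: Fixed two-lane gravity-feed dispenser, grey sheet metal. Origin: on the table under the centre of its console, a box 120 (x) by 160 (y) by 120 high at the robot's end. +x runs from the console along the lanes, away from the robot; +y to the left lane. Walls 125 high, y -163 to 163. Lanes start at x 63, fall 8 degrees, end at x 225.
- toggle (a joint): Spring-centred toggle: white upright paddle 40 (x) by 14 (y). Positive = leaning to the dispenser's +y (opens the left gate), negative = to -y (right gate), 0 = upright; returns to 0 by itself. First soft free play, 0 to 4 N, ending anywhere from 0.03 to 0.48 rad, different each time and side; then a firm spring over 0.12 to 0.17 rad more; then a solid stop (0.18 to 0.62 rad).
- toggle_tip (a point): Middle of the paddle's top edge, 115 mm from the pivot, moves with it; centred it is 215 above the table over the dispenser's origin. Pushed 80 mm above the pivot the firm spring starts with a step of about 2 N and ends at 12 to 16 N; the gate is flush with the floor at 7 to 12 N. A steady push of 13 to 16 N is right; over 20 N is forcing it.
- jar_center (a point): Centre of the jar lying across one of the lanes (left or right, not known beforehand) behind its gate: brown contents, white label, narrower neck and black lid, 76 mm diameter, 125 mm long, its axis along y. About 0.45 kg.
- can_center (a point): Centre of the can lying across the other lane behind its gate: steel ends, white label, 76 mm diameter, 110 mm long, no lid or neck. About 0.4 kg.
- carton: Loose cardboard carton standing beside the dispenser, 70 by 150 by 110 high; origin: centre of its underside. To be left alone.
- soup_can: Loose can standing beside the dispenser, 74 mm diameter, 110 high; origin: centre of its underside. To be left alone.
- pickle_jar: Loose jar standing beside the dispenser, 84 mm diameter, 135 high; origin: centre of its underside. To be left alone.
- left_lane (a point): Point on the left lane's floor where its thing lies, at dispenser x 150, y +86, 86 above the table. 35 mm on, a steel gate plate stands 18 mm above the floor and holds the thing back. It sinks only while the toggle is pressed well over to this side (+y), and springs up after.
- right_lane (a point): Point on the right lane's floor where its thing lies, at dispenser x 150, y -86, 86 above the table. 35 mm on, a steel gate plate stands 18 mm above the floor and holds the thing back. It sinks only while the toggle is pressed well over to this side (-y), and springs up after.
- crate_mouth (a point): Fixed black picking crate at the lanes' exits, catches what rolls out. This point: foot of the wall that faces the lanes, at its middle, on the table; axes as the dispenser's, the crate reaches from x 0 to 170. 170 (x) by 366 (y); wall towards the lanes 52 high, others 120; floor 10 to 20 up: a thing of 76 diameter lying in it has its centre 45 to 60 above the table.
Not all that is in view belongs to the job. What is shaped like the part that bears jar_center but purple or yellow is not meant.

How it is judged:
By the outcome, as a careful person would: the job done as asked, in the order asked, and still so for the second after the job is handed in, with the robot touching nothing.
It also fails if it takes over 46 s, if anything falls off the work surface, if the arm or the gripper's body presses on something with over 40 N, if the wrist force passes 120 N, or if a joint passes its speed limit or range.

## Working session

There is one attempt and no reset: what is moved stays moved. The work goes in short steps, Python scripts to look and compute and a tool call to move; the robot and the scene stay as the last step left them, time stands still between calls to the robot, and variables do not carry over. Pictures are saved under pics/ and viewed, at most 10 in all, crops included, and the job is handed in when it is done.

Besides the shell and the picture viewer there is one more tool, called after "Call:" in YAML: its name, and indented under it one key for each argument. play_rows: Moves the arm, as the interface text tells. Its arguments: {"type":"object","properties":{"increments":{"type":"string"},"grip_force":{"type":"number"}},"required":["increments"]}

```bash
mkdir -p pics; cat > h.py <<'E'
import numpy as np, cv2
from cell import arm, vision, job, cut_out
def pts(p,mask=None):
    z=p["z_map"];K=p["mtx"];v,u=np.nonzero((z>0)&(mask if mask is not None else True))
    d=z[v,u];c=np.stack([(u-K[0,2])*d/K[0,0],-(v-K[1,2])*d/K[1,1],-d,np.ones_like(d)])
    return (p["cam_to_world"]@c)[:3].T
def save(p,n): cv2.imwrite(f"pics/{n}.png",p["frame"][:,:,::-1])
E
python3 - <<'E'
from h import *
s=arm.observe();print(s["position"],s["ee_rot"],s["force"],s["width"],arm.hold_point_z)
np.set_printoptions(precision=3,suppress=True)
ims=[]
for n in("top","scene"):
    p=vision.get_image(n);ims.append(p);save(p,n+"0")
    for q in("dispenser","toggle","jar_center","can_center","carton","soup_can","pickle_jar","crate_mouth"):
        for r in cut_out(q,p)[:3]:
            m=r["mask"]
            P=pts(p,m)
            if len(P): print(n,q,round(r["confidence"],2),r["point"],np.median(P,0),P.min(0),P.max(0))
E
```

```text
[ 0.16637441 -0.60185379  0.1986417 ] [-3.11150641e+00 -4.22232342e-01  5.92529431e-04] [-0.0213078   0.22763406  0.0886676 ] 0.9972692908758558 0.0188
top dispenser 0.85 [229.9, 325.5] [ 0.602 -0.087  0.111] [ 0.461 -0.268 -0.011] [0.784 0.096 0.22 ]
top toggle 0.45 [253.2, 326.3] [ 0.522 -0.094  0.214] [ 0.505 -0.099  0.169] [ 0.542 -0.089  0.22 ]
top jar_center 0.92 [330.2, 325.5] [ 0.344 -0.101  0.069] [ 0.281 -0.168 -0.006] [ 0.406 -0.031  0.084]
top jar_center 0.87 [201.4, 357.8] [ 0.676 -0.169  0.155] [ 0.643 -0.237  0.076] [ 0.726 -0.105  0.173]
top jar_center 0.64 [214.0, 497.6] [ 0.658 -0.537  0.069] [ 0.598 -0.599 -0.003] [ 0.744 -0.501  0.084]
top can_center 0.58 [202.0, 290.9] [ 0.665 -0.001  0.155] [ 0.632 -0.058  0.076] [0.722 0.063 0.169]
top carton 0.87 [251.3, 215.9] [0.534 0.184 0.109] [ 0.482  0.107 -0.008] [0.594 0.267 0.119]
top soup_can 0.78 [275.1, 429.2] [ 0.485 -0.353  0.108] [ 0.451 -0.422 -0.01 ] [ 0.533 -0.324  0.119]
top soup_can 0.42 [203.2, 287.6] [0.665 0.001 0.156] [ 0.632 -0.056  0.08 ] [0.71  0.063 0.169]
top pickle_jar 0.98 [212.0, 423.4] [ 0.642 
[... 497 characters left out ...]
18.7, 158.0] [ 0.689 -0.541  0.067] [ 0.603 -0.6    0.003] [ 0.734 -0.504  0.083]
scene jar_center 0.78 [286.0, 292.3] [ 0.708 -0.172  0.152] [ 0.606 -0.234  0.082] [ 0.729 -0.101  0.169]
scene can_center 0.72 [272.5, 353.5] [ 0.697 -0.007  0.151] [ 0.592 -0.06   0.082] [0.72  0.07  0.169]
scene carton 0.93 [243.5, 403.4] [0.564 0.178 0.091] [ 0.384  0.104 -0.004] [0.605 0.312 0.118]
scene soup_can 0.59 [256.5, 222.4] [ 0.512 -0.362  0.093] [ 0.35  -0.412 -0.003] [ 0.53  -0.325  0.118]
scene pickle_jar 0.68 [297.5, 231.2] [ 0.682 -0.344  0.105] [ 0.62  -0.388  0.001] [ 0.7   -0.304  0.142]
scene crate_mouth 0.88 [350.1, 338.8] [ 0.845 -0.078  0.03 ] [ 0.717 -0.276 -0.005] [0.95  0.137 0.128]
```

View pics/top0.png

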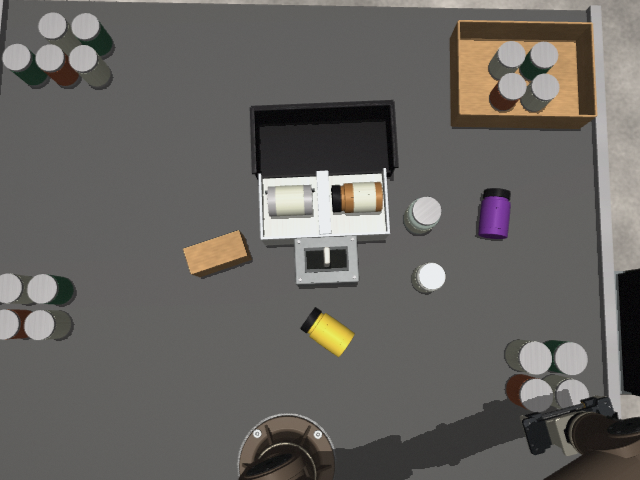

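View pics/scene0.png

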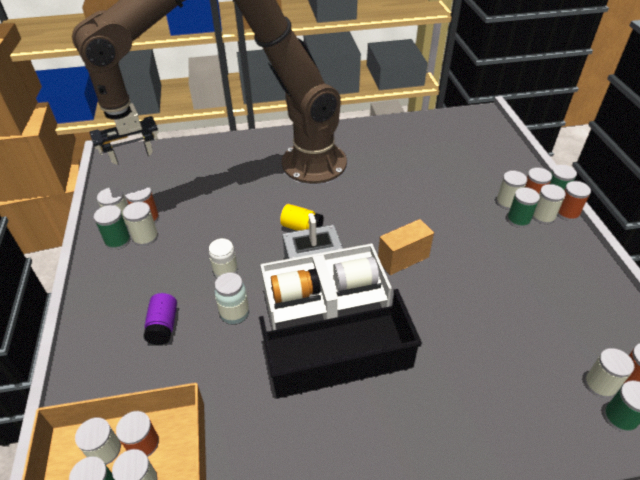

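```bash
python3 - <<'E'
from h import *
p=vision.get_image("top")
P=pts(p)
# paddle top & console top orientation
a=P[(abs(P[:,2]-.213)<.012)&(abs(P[:,0]-.523)<.08)&(abs(P[:,1]+.094)<.08)]
print(len(a),a.mean(0),cv2.minAreaRect(a[:,:2].astype(np.float32)*1000))
b=P[(abs(P[:,2]-.12)<.006)&(abs(P[:,0]-.52)<.08)&(abs(P[:,1]+.09)<.1)]
print(len(b),b.mean(0),cv2.minAreaRect(b[:,:2].astype(np.float32)*1000))
from scipy.spatial.transform import Rotation as R
print(R.from_rotvec(arm.observe()["ee_rot"]).as_matrix().round(3))
E
```

```text
98 [ 0.52496602 -0.09325053  0.21403633] ((525.4896850585938, -93.13418579101562), (38.64963150024414, 11.868008613586426), 0.9271707534790039)
2225 [ 0.52983981 -0.09343886  0.118675  ] ((532.2041625976562, -93.0373306274414), (133.57266235351562, 197.3353729248047), 3.406489849090576)
[[ 0.964  0.266 -0.   ]
 [ 0.266 -0.964 -0.   ]
 [-0.     0.    -1.   ]]
```

The top view shows the jar (brown contents, white label, black lid) at pixel (357,198). That is the right lane (-y), and the can is in the left lane at (290,202). The scene view agrees, and the yellow and purple jars are decoys. The toggle stands at (326,256), so I push it towards -y from its +y side.

Call:
play_rows:
  increments: "0 0 -2 2.4 -1;0 0 -2 2.4 -1;0 0 -2 2.4 -1;0 0 -2 2.4 -1;0 0 -2 2.4 -1"
  grip_force: 20

```text
clock: 1.37
position: [0.1665, -0.6023, 0.3005]
ee_rot: [3.14, 0.091, 0.0]
force: [0.5, -0.1, -0.0]
width: 0.689
gripper_force: 0.0
```

Call:
play_rows:
  increments: "1.9 -2.6 0 0 -1;1.9 -2.6 0 0 -1;1.9 -2.6 0 0 -1;1.9 -2.6 0 0 -1;1.9 -2.6 0 0 -1"

```text
clock: 1.78
position: [0.2541, -0.4656, 0.2996]
ee_rot: [3.14, 0.094, 0.0]
force: [0.9, 0.3, 0.3]
width: 0.328
gripper_force: 0.0
```

Call:
play_rows:
  increments: "1.9 -2.6 0 0 -1;1.9 -2.6 0 0 -1;1.9 -2.6 0 0 -1;1.9 -2.6 0 0 -1;1.9 -2.6 0 0 -1"

```text
clock: 2.2
position: [0.3411, -0.33, 0.2997]
ee_rot: [3.14, 0.095, 0.001]
force: [-0.7, -0.3, -0.0]
width: 0.011
gripper_force: 0.0
```

Call:
play_rows:
  increments: "1.9 -2.6 0 0 -1;1.9 -2.6 0 0 -1;1.9 -2.6 0 0 -1;1.9 -2.6 0 0 -1;1.9 -2.6 0 0 -1"

```text
clock: 2.62
position: [0.4281, -0.1945, 0.2997]
ee_rot: [3.14, 0.094, 0.001]
force: [1.0, -0.6, -0.0]
width: 0.007
gripper_force: 0.0
```

Call:
play_rows:
  increments: "2.05 -2.8 0 0 -1;2.05 -2.8 0 0 -1;2.05 -2.8 0 0 -1;2.05 -2.8 0 0 -1;2.05 -2.8 0 0 -1"

```text
clock: 3.03
position: [0.5221, -0.0486, 0.2997]
ee_rot: [3.14, 0.094, 0.001]
force: [0.8, -0.0, -1.0]
width: 0.009
gripper_force: 0.0
```

Call:
play_rows:
  increments: "0 0 0 0 -1;0 0 2 0 -1;0 0 2 0 -1"

```text
clock: 3.28
position: [0.5225, -0.0493, 0.2598]
ee_rot: [3.14, 0.097, 0.004]
force: [-0.3, -0.0, -0.6]
width: 0.009
gripper_force: 0.0
```

```bash
python3 - <<'E'
from h import *
p=vision.get_image("scene");f=p["frame"][170:310,240:400]
cv2.imwrite("pics/s1.png",cv2.resize(f,None,fx=4.5,fy=4,interpolation=2)[:,:,::-1])
s=arm.observe();print(s["position"],s["force"])
P=pts(p)
for z in(.23,.25):
    a=P[(abs(P[:,2]-z)<.004)&(abs(P[:,0]-.52)<.06)&(abs(P[:,1]+.05)<.08)]
    print(z,len(a),a.min(0),a.max(0))
E
```

```text
[ 0.51975646 -0.04998422  0.25519025] [-2.21822537 -0.78968537 -3.18121366]Traceback (most recent call last):
  File "<stdin>", line 8, in <module>
    return umr_minimum(a, axis, None, out, keepdims, initial, where)
ValueError: zero-size array to reduction operation minimum which has no identity
```

View pics/s1.png

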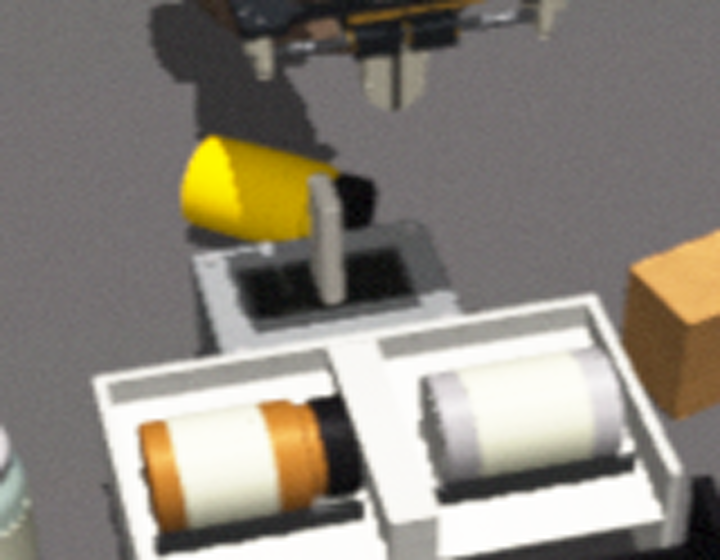

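The crop shows the shut fingertips (395,90) clear of the paddle (325,235) on the can (+y) side. Next I go down to about z 0.168.

Call:
play_rows:
  increments: "0 0 2.3 0 -1;0 0 2.3 0 -1;0 0 2.3 0 -1;0 0 2.3 0 -1;0 0 0 0 -1"

```text
clock: 3.75
position: [0.5187, -0.0506, 0.164]
ee_rot: [-3.14, -0.094, 0.01]
force: [-0.4, -0.8, 0.3]
width: 0.004
gripper_force: 0.0
```

Call:
play_rows:
  increments: "0 0.5 0 0 -1;0 0.5 0 0 -1;0 0 0 0 -1"

```text
clock: 4.0
position: [0.5232, -0.0618, 0.1692]
ee_rot: [3.139, 0.092, 0.004]
force: [0.3, -0.5, -0.1]
width: 0.007
gripper_force: 0.0
```

Call:
play_rows:
  increments: "0 0.4 0 0 -1;0 0.4 0 0 -1;0 0 0 0 -1"

```text
clock: 4.25
position: [0.5229, -0.0693, 0.1681]
ee_rot: [3.14, 0.093, 0.002]
force: [-0.3, -0.9, 0.1]
width: 0.003
gripper_force: 0.0
```

Call:
play_rows:
  increments: "0 0.3 0 0 -1;0 0 0 0 -1;0 0 0 0 -1"

```text
clock: 4.5
position: [0.5227, -0.071, 0.1675]
ee_rot: [-3.14, -0.094, 0.0]
force: [0.6, 0.1, -0.5]
width: 0.003
gripper_force: 0.1
```

Call:
play_rows:
  increments: "0 0.3 0 0 -1;0 0 0 0 -1;0 0 0 0 -1"

```text
clock: 4.75
position: [0.5229, -0.0741, 0.1674]
ee_rot: [3.14, 0.094, -0.0]
force: [-0.5, -0.2, -0.8]
width: 0.006
gripper_force: 0.1
```

Call:
play_rows:
  increments: "0 0.3 0 0 -1;0 0 0 0 -1"

```text
clock: 4.92
position: [0.5231, -0.0775, 0.1674]
ee_rot: [3.14, 0.094, 0.0]
force: [0.7, -0.7, -0.8]
width: 0.005
gripper_force: 0.2
```

Call:
play_rows:
  increments: "0 0.3 0 0 -1;0 0 0 0 -1"

```text
clock: 5.08
position: [0.5233, -0.0806, 0.1673]
ee_rot: [3.14, 0.094, -0.0]
force: [0.5, 1.1, -0.1]
width: 0.007
gripper_force: 0.3
```

Call:
play_rows:
  increments: "0 0.3 0 0 -1;0 0 0 0 -1"

```text
clock: 5.25
position: [0.5235, -0.0833, 0.1674]
ee_rot: [-3.14, -0.094, 0.0]
force: [-0.8, 1.8, -0.4]
width: 0.006
gripper_force: 0.7
```

Call:
play_rows:
  increments: "0 0.3 0 0 -1;0 0 0 0 -1"

```text
clock: 5.42
position: [0.5236, -0.0861, 0.1673]
ee_rot: [-3.14, -0.095, 0.0]
force: [0.0, 1.2, -1.2]
width: 0.007
gripper_force: 0.7
```

Call:
play_rows:
  increments: "0 0.3 0 0 -1;0 0 0 0 -1"

```text
clock: 5.58
position: [0.5237, -0.0889, 0.1673]
ee_rot: [-3.14, -0.095, 0.0]
force: [0.2, 1.6, 0.2]
width: 0.005
gripper_force: 0.6
```

Call:
play_rows:
  increments: "0 0.3 0 0 -1;0 0 0 0 -1"

```text
clock: 5.75
position: [0.5239, -0.0919, 0.1673]
ee_rot: [-3.14, -0.095, 0.0]
force: [0.9, 2.3, -0.6]
width: 0.008
gripper_force: 0.9
```

Call:
play_rows:
  increments: "0 0.3 0 0 -1;0 0 0 0 -1"

```text
clock: 5.92
position: [0.5241, -0.0945, 0.1673]
ee_rot: [-3.139, -0.095, 0.0]
force: [-1.3, 4.9, -1.0]
width: 0.004
gripper_force: 2.0
```

Call:
play_rows:
  increments: "0 0.3 0 0 -1;0 0 0 0 -1"

```text
clock: 6.08
position: [0.5242, -0.0968, 0.1672]
ee_rot: [-3.138, -0.096, 0.001]
force: [0.0, 8.7, -3.3]
width: 0.006
gripper_force: 3.9
```

Call:
play_rows:
  increments: "0 0.3 0 0 -1;0 0 0 0 -1"

```text
clock: 6.25
position: [0.5242, -0.0993, 0.167]
ee_rot: [-3.138, -0.097, 0.001]
force: [-0.2, 9.3, -3.6]
width: 0.005
gripper_force: 3.8
```

Call:
play_rows:
  increments: "0 0.2 0 0 -1;0 0 0 0 -1;0 0 0 0 -1"

```text
clock: 6.5
position: [0.5243, -0.1006, 0.167]
ee_rot: [-3.137, -0.098, 0.001]
force: [0.0, 10.3, -4.2]
width: 0.008
gripper_force: 4.5
```

Call:
play_rows:
  increments: "0 0.15 0 0 -1;0 0 0 0 -1;0 0 0 0 -1"

```text
clock: 6.75
position: [0.5243, -0.1011, 0.1669]
ee_rot: [-3.136, -0.099, 0.002]
force: [-0.3, 13.4, -3.2]
width: 0.005
gripper_force: 5.7
```

Call:
play_rows:
  increments: "0 0 0 0 -1;0 0 0 0 -1;0 0 0 0 -1;0 0 0 0 -1;0 0 0 0 -1"

```text
clock: 7.17
position: [0.5243, -0.1011, 0.167]
ee_rot: [-3.136, -0.099, 0.002]
force: [-1.2, 13.0, -4.4]
width: 0.007
gripper_force: 5.7
```

```bash
python3 - <<'E'
from h import *
p=vision.get_image("scene");save(p,"s2")
s=arm.observe();print(s["clock"],s["position"],s["force"])
for r in cut_out("jar_center",p): print(r["confidence"],r["point"],np.median(pts(p,r["mask"]),0))
f=p["frame"][180:400,240:430]
cv2.imwrite("pics/s2c.png",cv2.resize(f,None,fx=2.7,fy=2.7,interpolation=2)[:,:,::-1])
E
```

```text
7.2167 [ 0.52426858 -0.10109647  0.16695191] [-0.37395139 12.55592663 -3.79432844]
0.9 [358.1, 311.8] [ 0.88864342 -0.16037334  0.08749769]
0.84 [222.0, 295.0] [ 0.36246386 -0.12666225  0.05725075]
0.62 [321.3, 159.1] [ 0.69004453 -0.54234482  0.06709714]
```

View pics/s2c.png

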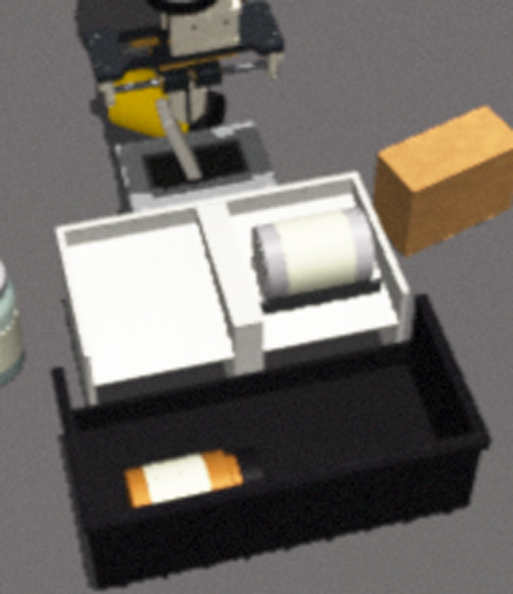

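The jar now lies in the crate at about (185,475) in the crop, and the can is still behind its gate. I back off to release the toggle.

Call:
play_rows:
  increments: "0 -0.8 0 0 -1;0 -1 0 0 -1;0 -1 0 0 -1;0 -1 0 0 -1;0 -1 0 0 -1"

```text
clock: 7.68
position: [0.5218, -0.0564, 0.1674]
ee_rot: [3.139, 0.094, 0.0]
force: [-0.6, -0.2, 0.2]
width: 0.006
gripper_force: 0.0
```

Call:
play_rows:
  increments: "0 -1.2 0 0 -1;0 -1 0 0 -1;0 0 0 0 -1;0 0 -2 0 -1;0 0 -3 0 -1"

```text
clock: 8.1
position: [0.5185, -0.0348, 0.2155]
ee_rot: [3.14, 0.095, -0.009]
force: [1.1, 0.1, 0.2]
width: 0.004
gripper_force: 0.0
```

Call:
play_rows:
  increments: "0 0 -3 0 -1;0 0 -3 0 -1;0 0 -2 0 -1;0 0 0 0 -1;0 0 0 0 -1"

```text
clock: 8.52
position: [0.5211, -0.0349, 0.2984]
ee_rot: [3.14, 0.094, 0.004]
force: [-0.0, 0.5, -0.4]
width: 0.005
gripper_force: 0.0
```

```bash
python3 - <<'E'
from h import *
p=vision.get_image("scene")
s=arm.observe();print(s["clock"],s["position"],s["force"])
for q in("toggle","jar_center","can_center","carton","soup_can","pickle_jar"):
  for r in cut_out(q,p)[:3]: print(q,r["confidence"],r["point"],np.median(pts(p,r["mask"]),0))
f=p["frame"][160:400,200:450]
cv2.imwrite("pics/s3c.png",cv2.resize(f,None,fx=2.4,fy=2.4,interpolation=2)[:,:,::-1])
E
```

```text
8.5667 [ 0.5204074  -0.0349573   0.29715479] [-0.58918372  0.71146485 -0.31827465]
toggle 0.58 [233.1, 309.4] [ 0.54397937 -0.09683185  0.17940592]
jar_center 0.6 [219.5, 296.8] [ 0.35743828 -0.11857466  0.06497126]
jar_center 0.59 [317.6, 156.5] [ 0.68780596 -0.54089799  0.06724692]
jar_center 0.57 [355.8, 309.7] [ 0.88882998 -0.16122255  0.08731186]
can_center 0.85 [275.8, 356.1] [ 0.69678656 -0.00567752  0.15225869]
carton 0.84 [245.9, 402.5] [0.56412228 0.17777178 0.09206027]
soup_can 0.67 [258.4, 222.4] [ 0.51275534 -0.36116058  0.09286334]
pickle_jar 0.71 [296.0, 235.4] [ 0.6815332  -0.34411953  0.10553534]
```

View pics/s3c.png

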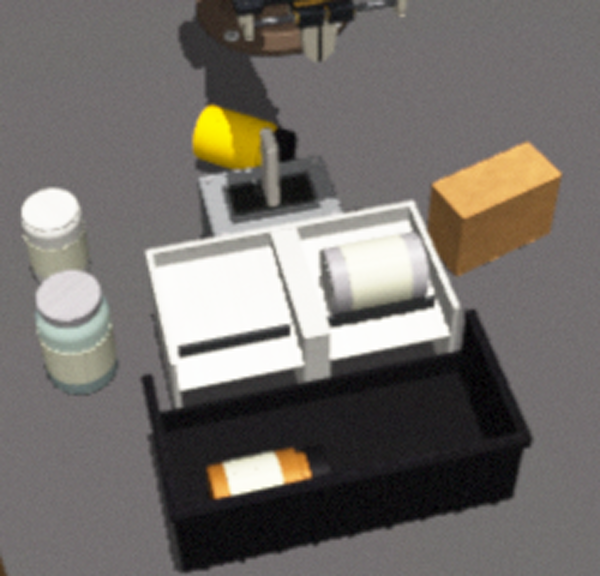

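The toggle is upright again at (270,165), and both gates are up. The jar lies in the crate at (265,472), and the can and standing goods have not moved.

```bash
python3 -c "
from cell import job;print(job.sign_off())"
```

```text
the job is handed in; nothing more can be done
None
```

The jar lies in the black crate, the toggle has sprung back to the middle, the can and standing goods are where they were, and the job is handed in; pushes read about 14 N at most and the robot took about 8.6 s.

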